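# Sort the bearing balls with the slotted scoop

### The job

A large and a small bearing ball lie mixed in the steel trough of the sorting board. Take the slotted scoop (not the solid-floored one), scoop the large ball up so that the small one slips between the tines and stays in the trough, and tip the large ball from low down into the round dish at the end of the board. Then set the slotted scoop down level on the bench; do not handle the large ball with the fingers.

Things in the scene. Friction and masses are not known exactly. Their poses are not given: they have to be found in the camera images.
- scoop: Slotted scoop, 0.22 kg, level on the bench; its twin with a closed floor is a bystander. Origin: under the centre of its handle; x forward along the tines, z up. Handle: upright rubber block 30 (x) x 20 (y) x 78 mm high; grip its upper 40 mm from above across y. Then a steel back wall (x 15 to 19 mm, 92 wide, 36 high) with side walls 26 high to x = 58 mm; outer width 92 mm.
- scoop_tips (a point): Middle of the line of tine tips at the scoop's underside, 85 mm ahead of its origin; axes as the scoop's. Four steel tines 4 mm thick at y = -34, -12, 12, 34 mm, open in front. 17 mm behind the tips they hump up 1.5 mm, a slight stop for the large ball: carry it level and slowly, or safer 10 degrees nose-up; it rolls out when the nose is tipped down 10 to 30 degrees.
- tray: Sorting board, fixed: base 380 (x) x 140 mm. Origin: centre of its underside on the bench; x runs from trough to dish. Trough: floor z = 12, x -180 to 40, y -60 to 60 mm; walls 4 thick, tops z = 42; the dish-side wall leans out from x = 40 at the floor to 44 at its top, outer edge 49. Round steel dish centred at x = 124, y = 0: floor z = 14, inner radius 49 (floor) to 57 mm, rim z = 40 mm.
- large_ball: Large oiled steel bearing ball, 40 mm diameter, about 0.26 kg, in the trough, its centre 28 to 70 mm from the dish-side wall. Origin: its centre (its axes turn as it rolls). It cannot pass between the tines: pushed by them against the dish-side wall until their tips reach it, it rides up and rests on two of them, 20 mm behind the tips.
- small_ball: Small oiled steel bearing ball, 14 mm diameter, 0.012 kg, also in the trough, its centre 28 to 70 mm from the dish-side wall. Origin: its centre. It passes between the tines (19 mm gaps).
There are look-alikes about, which are no part of the job. Leave any orange look-alike of the scoop alone. Leave any yellow look-alike of the large_ball alone.

How it is judged:
On the way, in this order (a step that is already met when the one before it is completed fails the run):
1. the large ball lies in the slotted scoop, lifted clear of the trough, while the small ball is in the trough (x of large_ball in the frame of scoop between 0.015 and 0.09 m and y of large_ball in the frame of scoop between -0.044 and 0.044 m and z of large_ball in the frame of scoop between 0.008 and 0.04 m and x of small_ball in the frame of tray between -0.185 and 0.055 m and y of small_ball in the frame of tray between -0.062 and 0.062 m and z of small_ball in the frame of tray between 0.01 and 0.035 m and height (world z) of scoop above 0.05 m), for 0.2 s.
2. the large ball has been tipped into the dish while the scoop is still held up (x of large_ball in the frame of tray between 0.082 and 0.166 m and y of large_ball in the frame of tray between -0.042 and 0.042 m and z of large_ball in the frame of tray between 0.025 and 0.05 m and height (world z) of scoop above 0.03 m), for 0.1 s.
At the end, for the whole second after the job is handed in: The large ball rests in the dish (within its rim, on its floor, slower than 50 mm/s), the small ball is in the trough, and the slotted scoop stands level on the bench (underside below 7 mm, within 10 degrees), at rest (x of large_ball in the frame of tray between 0.082 and 0.166 m and y of large_ball in the frame of tray between -0.042 and 0.042 m and z of large_ball in the frame of tray between 0.025 and 0.05 m and x of small_ball in the frame of tray between -0.185 and 0.055 m and y of small_ball in the frame of tray between -0.062 and 0.062 m and z of small_ball in the frame of tray between 0.01 and 0.035 m and linear speed of large_ball below 0.05 m/s and height (world z) of scoop below 0.007 m and angle between scoop's own z axis and vertical below 0.175 rad and linear speed of scoop below 0.02 m/s); the robot touches nothing.
It fails at once if the fingers touch the large ball (contact force between the fingers and large_ball above 0.5 N).
It fails at once if the large ball is dropped or flung (faster than 1.4 m/s, a fall of 100 mm) (linear speed of large_ball above 1.4 m/s).
It also fails if it takes over 61 s, if anything falls off the work surface, if the arm or the gripper's body presses on something with over 40 N, if the wrist force passes 120 N, or if a joint passes its speed limit or range.

### The arm

A 7-joint arm with a two-finger parallel gripper is mounted at the origin on the work surface. World frame = base frame: x ahead of the robot, y to its left, z up, the work surface at z = 0. Lengths are in m, angles in rad, forces in N, time in s.
With the tool pointing down it reaches from about 0.425 to 1.025 m from the base axis. Payload 3.6 kg.
Tool frame: the origin (TCP) lies midway between the tips of the shut fingers; the grasp point (between the pads) lies 19 mm behind it; z points along the fingers, y is the line along which they close (so a half turn about z gives the same grasp; the last joint's range is limited). The gripper opens to 85 mm and grips with 20 to 120 N. Pads are 22 mm wide; open, the fingers measure 114 mm over their backs; the gripper's body (76 mm by 85 mm) begins 54 mm behind the grasp point. The pads swing forward as they close: fully open they stand 13 mm farther back than shut.
Start: joints at [1.105, 0.591, 0.048, 1.609, -0.033, 0.943, -0.034], TCP at [0.264, -0.675, 0.202] pointing down, gripper open.
Joint ranges: [-2.69, 2.69], [-0.47, 2.24], [-1.27, 1.36], [0.19, 2.51], [-1.53, 4.68], [0.08, 2.07], [-3.09, 3.09]. Speed limits (rad/s): [2.57, 2.57, 3.14, 3.14, 3.14, 3.14, 3.14].

### API

Orientations are given as a 3x3 rotation matrix whose columns are the frame's x, y, z axes.
In Python, from cell import bot, camera gives the robot as it stands. The module is installed in compiled form; this text tells all that it offers.
- The arm moves only by the tool servo_tool, never from a script. Its argument "commands" is a list that holds one entry, the list of rows, each a list of 7 numbers: the shift along the tool's x, y, z in mm, then the turn, a rotation vector about the tool's x, y, z in degrees, then the closure, from -1 (fully open) to 1 (shut). In form: [[[tx, ty, tz, rx, ry, rz, gripper], ...]]. A call has 1 to 5 rows; each row is the pose to reach, as a shift and turn from the pose commanded when the call began, along the tool's axes at that moment; what a row does not reach only later rows make up. A row lasts 1/8 s, in which the tool goes at most 62.5 mm and 10.7 degrees, less where a joint would pass 70% of its speed; a pose out of reach is approached as far as the arm can. A call with a gripper value outside its range is refused whole. The fingers move at their own pace and stop on an object; the grip force is fixed at half the most. Time passes only in rows, so rows that repeat a pose let the fingers close. It gives the time, the measured TCP pose, the force, the opening and the grip force at its end, in the units of the state.
- bot.sense(): the state, without advancing time (a new reading comes with each control period).
- camera(name): name is "scene" or "top"; returns a dict with "frame" (480x640x3 uint8, red, green, blue), "fov_y" (degrees; the focal length in pixels is half the picture's height over the tangent of half this angle, whatever the lens; pixels are square), "cx", "cy" (the principal point, pixels), "rvec" (rotation vector, rad) and "tvec" (3), from world to camera coordinates, as OpenCV has them. Camera axes: x right, y down, z forward; pixel columns grow to the right and rows downward; lengths in m; the calibration is good to about 2 mm. A picture is of the moment at which its call begins. There is no depth.
- bot.finish_job(): hands the job in; it is judged then, once.
The state is a dict: "clock": time; "joint_pos": joint angles; "qd": joint speeds; "tau": joint torques, N m; "tcp_pos": TCP position; "eef_rot": TCP orientation; "ft_force": force on the tool from outside, world axes, zero at the start; "ft_torque": the same for the moment, N m; "gripper_width": opening from 0.0 (shut) to 1.0 (fully open); "grasp_force": force on a finger pad.
Only numpy, scipy, OpenCV 4.12 (cv2) and the standard library are available. Lean on these libraries where they do the work, as an engineer would, in place of code of your own. Each camera call takes 0.05 s, during which the arm holds its last target. There are 200 camera calls.

## Working session

There is one attempt and no reset: what is moved stays moved. The work goes in short steps, Python scripts to look and compute and a tool call to move; the robot and the scene stay as the last step left them, time stands still between calls to the robot, and variables do not carry over. Pictures are saved under pics/ and viewed, at most 10 in all, crops included, and the job is handed in when it is done.

Besides the shell and the picture viewer there is one more tool, called after ">>>" in YAML: its name, and indented under it one key for each argument. servo_tool: Moves the arm, as the interface text tells. Its arguments: {"type":"object","properties":{"commands":{"type":"array"}},"required":["commands"]}

```bash
mkdir -p pics; cat > h.py <<'E'
import numpy as np, cv2, sys
from cell import bot, camera
def cam(n):
    c=camera(n); c['R']=cv2.Rodrigues(np.array(c['rvec'],float))[0]; c['t']=np.array(c['tvec'],float).ravel()
    c['f']=240/np.tan(np.radians(c['fov_y'])/2); return c
def ray(c,u,v,z):
    d=c['R'].T@np.array([(u-c['cx'])/c['f'],(v-c['cy'])/c['f'],1]); o=-c['R'].T@c['t']
    return o+d*(z-o[2])/d[2]
def proj(c,p):
    q=c['R']@np.array(p,float)+c['t']; return q[:2]/q[2]*c['f']+[c['cx'],c['cy']]
def save(c,n): cv2.imwrite('pics/'+n+'.png',c['frame'][:,:,::-1])
E
python3 - <<'E'
from h import *
for n in('top','scene'):
    c=cam(n); save(c,n+'0'); np.save(n+'0.npy',c,allow_pickle=True)
    print(n,c['fov_y'],c['cx'],c['cy'],-c['R'].T@c['t'],c['R'][2])
print(bot.sense())
E
```

```text
top 57.32165378175741 314.42658818230694 235.11441093682308 [0.34727679 0.01035364 0.92188743] [ 0.20914682  0.03725873 -0.97717419]
scene 42.11366621454273 316.36988535832774 244.75119963836033 [ 1.17368651 -0.83538096  0.72736008] [-0.52878177  0.67023256 -0.52074768]
{'clock': 0.1, 'joint_pos': array([ 1.10452264,  0.59203717,  0.04832671,  1.60965853, -0.033321  ,
        0.94271367, -0.03370254]), 'qd': array([-2.69522319e-05, -1.28965132e-03,  5.11523009e-04, -3.92731830e-03,
        1.12546317e-03, -1.72514253e-03, -3.00355096e-04]), 'tau': array([ 5.06823562e-03, -5.49993324e+01,  1.55319259e+00, -1.98825663e+01,
        9.73347895e-03,  3.70363079e-03, -4.50671767e-07]), 'tcp_pos': array([ 0.2637571 , -0.67447396,  0.20076212]), 'eef_rot': array([[ 9.31303313e-01,  3.64243663e-01, -8.32644923e-04],
       [ 3.64244598e-01, -9.31301520e-01,  1.83065884e-03],
       [-1.08637602e-04, -2.00818506e-03, -9.99997978e-01]]), 'ft_force': array([ 0.53721635, -0.24004374,  0.16704312]), 'ft_torque': array([-0.0128859 , -0.01018676,  0.00504591]), 'grasp_force': 0.0, 'gripper_width': 1.0006667206412925}
```

View pics/top0.png

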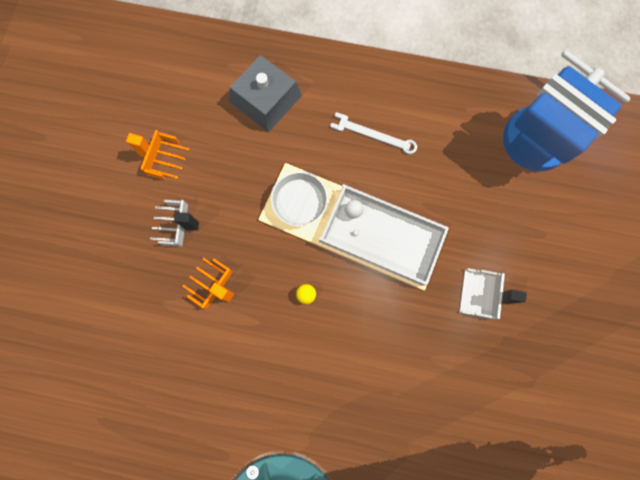

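View pics/scene0.png

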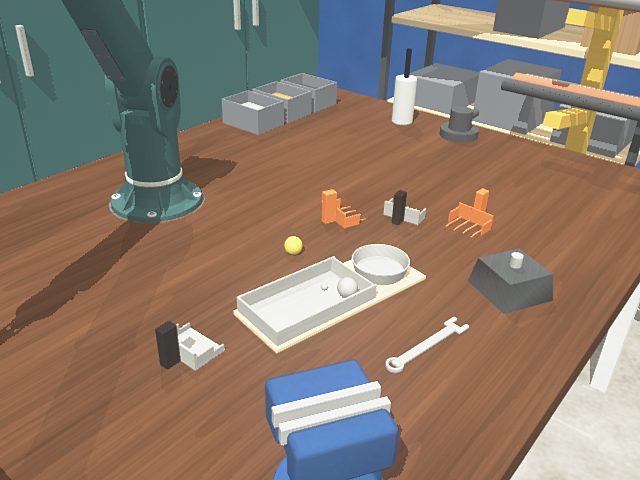

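The top view shows the slotted scoop with its black handle at (186,221) and tines pointing left. The dish is at (299,200), the trough corners are near (343,187), (446,231), (430,284) and (318,240), the large ball is at (354,209) and the small one at (355,234). The solid scoop is at (485,295). The scene view shows the same layout.

```bash
python3 - <<'E'
from h import *
c=np.load('top0.npy',allow_pickle=True).item()
f=c['frame'][:,:,::-1]
a=cv2.resize(f[155:295,250:455],None,fx=3.6,fy=3.6,interpolation=cv2.INTER_CUBIC)
cv2.imwrite('pics/tray.png',a)
a=cv2.resize(f[185:260,140:215],None,fx=7,fy=7,interpolation=cv2.INTER_CUBIC)
cv2.imwrite('pics/scoop.png',a)
hsv=cv2.cvtColor(f,cv2.COLOR_BGR2HSV)
m=((hsv[...,1]<60)&(hsv[...,2]>90)).astype(np.uint8)
n,l,st,ce=cv2.connectedComponentsWithStats(m)
for i in range(1,n):
    if st[i,4]>60:
        print(st[i],ce[i],cv2.minAreaRect(np.argwhere(l==i)[:,::-1].astype(np.float32)))
k=((hsv[...,2]<60)).astype(np.uint8); n,l,st,ce=cv2.connectedComponentsWithStats(k)
for i in range(1,n):
    if 40<st[i,4]<1500: print('dark',st[i],ce[i],cv2.minAreaRect(np.argwhere(l==i)[:,::-1].astype(np.float32)))
E
```

```text
[  118     0   522   146 26456] [470.56535379  35.50725733] ((378.49993896484375, 72.49998474121094), (520.9998779296875, 144.99996948242188), -0.0)
[ 230   55   67   60 2027] [262.73803651  84.48988653] ((262.9490661621094, 84.72309875488281), (50.4909782409668, 45.15021896362305), 37.30394744873047)
[330 112  88  42 869] [372.68469505 133.63291139] ((374.3665771484375, 133.45492553710938), (89.4776382446289, 16.784259796142578), 18.666915893554688)
[  270   164   179   121 10374] [359.58723732 224.51918257] ((354.723876953125, 223.13783264160156), (179.7080841064453, 64.78633117675781), 21.71393585205078)
[155 200  33  13 233] [175.26180258 205.63948498] ((171.0, 206.0), (12.0, 32.0), 90.0)
[150 224  35  22 363] [170.80991736 236.15702479] ((167.0, 234.5), (21.0, 34.0), 90.0)
[ 459  268   46   51 1906] [481.83997901 293.34050367] ((481.88214111328125, 293.38427734375), (41.49940872192383, 47.44676971435547), 7.594642639160156)
[246 465  13  15 160] [252.0375 471.8   ] ((252.0, 472.0), (14.0, 12.0), 90.0)
dark [176 215  22  15 180] [188.82222222 223.57222222] ((186.5, 222.0), (14.0, 21.0), 90.0)
dark [503 291  19  12 119] [509.         297.85714286] ((512.0, 296.5), (18.0, 11.0), 0.0)
```

View pics/tray.png

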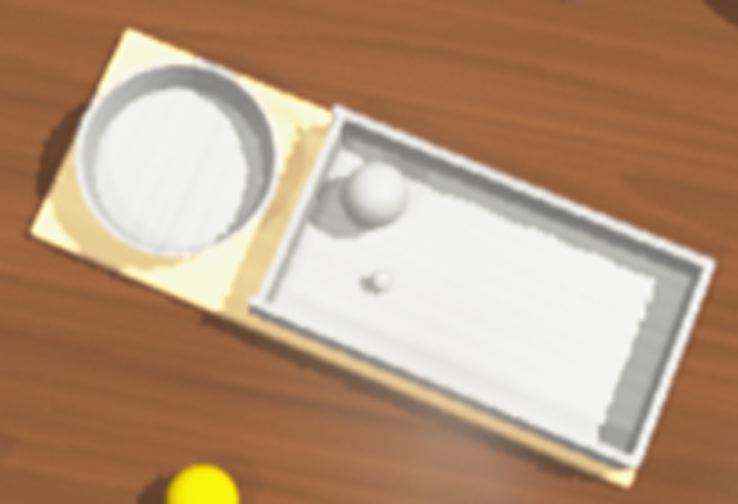

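View pics/scoop.png

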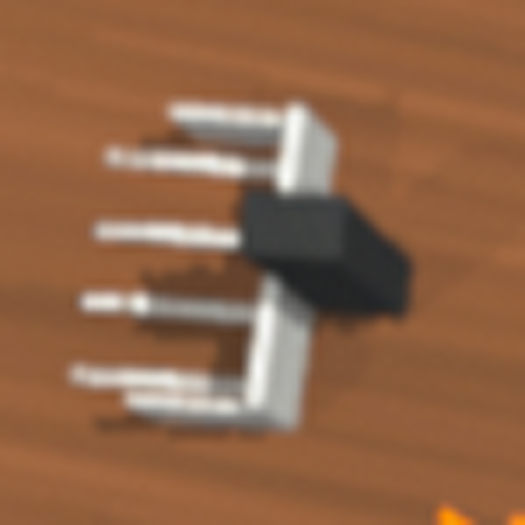

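The tray crop shows the wall-top corners at (336,106), (714,263), (634,466) and (256,306). The large ball is at (376,194), the small one at (380,281), and the dish rim centre is about (178,159). The scoop crop shows tine tips at (106,157), (95,232), (81,300) and (70,375). The handle top is centred at about (297,229), and the back wall top runs from (298,103) to (256,408).

```bash
python3 - <<'E'
from h import *
c=np.load('top0.npy',allow_pickle=True).item()
T=lambda x,y,z: ray(c,250+x/3.6-.4,155+y/3.6-.4,z)
S=lambda x,y,z: ray(c,140+x/7-.4,185+y/7-.4,z)
W=[T(*p,.042) for p in((336,106),(714,263),(634,466),(256,306))]
for w in W: print('wall',w.round(4))
print([round(np.linalg.norm(W[i]-W[(i+1)%4]),4) for i in range(4)],'exp .233 .128')
ex=(W[0]+W[3]-W[1]-W[2])[:2]; ex/=np.linalg.norm(ex); ey=np.array([-ex[1],ex[0]])
O=np.mean(W,0)[:2]-ex*(49-184)/2000
print('tray O',O,'yaw',np.degrees(np.arctan2(ex[1],ex[0])))
loc=lambda p:(np.array([(p[:2]-O)@ex,(p[:2]-O)@ey])*1e3).round(1)
print('dish',loc(T(178,159,.04)),'exp 124 0')
print('large',loc(T(376,194,.032)),T(376,194,.032),'small',loc(T(380,281,.019)))
tips=[S(*p,.003) for p in((106,157),(95,232),(81,300),(70,375))]
for t in tips: print('tip',t.round(4))
print('tipspacing',[round(np.linalg.norm(tips[i]-tips[i+1]),4) for i in range(3)])
b=[S(298,103,.036),S(256,408,.036)]; print('back',b,np.linalg.norm(b[0]-b[1]))
h=np.mean([S(*p,.078) for p in((242,195),(345,195),(345,260),(255,262))],0); print('handle',h)
for d in (tips[0]-tips[3],b[0]-b[1]): print('yaw',np.degrees(np.arctan2(d[1],d[0]))+90)
m=np.mean(tips,0); print('tips mid',m, 'handle-tip',np.linalg.norm((m-h)[:2]), 'dir',np.degrees(np.arctan2(*(m-h)[1::-1])))
# scene handle check
s=np.load('scene0.npy',allow_pickle=True).item(); print('handle top in scene',proj(s,h),'ball',proj(s,T(376,194,.032)))
print(np.linalg.norm(h[:2]))
E
```

```text
wall [0.6553 0.0067 0.042 ]
wall [ 0.6055 -0.2228  0.042 ]
wall [ 0.4813 -0.1945  0.042 ]
wall [0.5289 0.0294 0.042 ]
[np.float64(0.2349), np.float64(0.1273), np.float64(0.229), np.float64(0.1284)] exp .233 .128
tray O [ 0.58194402 -0.02928468] yaw 77.87423267714753
dish [122.5   1.7] exp 124 0
large [  9.1 -27.1] [ 0.61039559 -0.02609525  0.032     ] small [-12.9  16.9]
tip [0.5365 0.397  0.003 ]
tip [0.5127 0.3938 0.003 ]
tip [0.4911 0.3921 0.003 ]
tip [0.4678 0.3889 0.003 ]
tipspacing [np.float64(0.024), np.float64(0.0217), np.float64(0.0235)]
back [array([0.55734897, 0.33136634, 0.036     ]), array([0.46469139, 0.3192379 , 0.036     ])] 0.09344798739597089
handle [0.51166555 0.30693506 0.078     ]
yaw 96.68059499216567
yaw 97.45735080732278
tips mid [0.50204289 0.39295941 0.003     ] handle-tip 0.08656087206126857 dir 96.38255820728457
handle top in scene [398.39802847 192.95532533] ball [345.7716168  287.64343241]
0.5966663773817688
```

>>> servo_tool:
  commands:
    - [[51, -23, -4, 0, 0, -5, -1], [102, -46, -8, 0, 0, -10, -1], [153, -69, -12, 0, 0, -15, -1], [204, -92, -16, 0, 0, -20, -1], [255, -115, -20, 0, 0, -25, -1]]

```text
clock: 0.72
tcp_pos: [0.4605, -0.4736, 0.2215]
eef_rot: [[0.688, 0.726, -0.001], [0.726, -0.688, 0.0], [-0.0, -0.001, -1.0]]
ft_force: [0.4, 0.1, -0.2]
gripper_width: 1.002
grasp_force: 0.0
```

```bash
cat >> h.py <<'E'
from scipy.spatial.transform import Rotation as Ro
def Rt(yaw,pitch=0): # tool rot: x=scoop forward, nose-up pitch deg
    return (Ro.from_euler('z',yaw,degrees=True)*Ro.from_euler('y',-pitch,degrees=True)).as_matrix()@np.diag([1,-1,-1.])
TR=Ro.from_euler('z',77.87,degrees=True).as_matrix(); TO=np.array([.5819,-.0293,0])
def rel(p,yaw,pitch=0,s=None):
    s=s or bot.sense(); R=np.array(s['eef_rot']); 
    d=R.T@(np.array(p)-s['tcp_pos'])*1e3; r=Ro.from_matrix(R.T@Rt(yaw,pitch)).as_rotvec(degrees=True)
    print('shift',d.round(1),'turn',r.round(2),'dist',np.linalg.norm(d).round(1))
def st():
    s=bot.sense(); R=np.array(s['eef_rot']); print('t',s['clock'],'tcp',np.round(s['tcp_pos'],4),'yaw',np.degrees(np.arctan2(R[1,0],R[0,0])).round(2),'F',np.round(s['ft_force'],1),'w',round(s['gripper_width'],3),'gf',round(s['grasp_force'],1),'j',np.round(s['joint_pos'],2)); return s
E
python3 -c "
from h import *
st(); rel([.62,-.22,.22],60); rel([.512,.307,.15],96.8)"
```

```text
t 0.725 tcp [ 0.4605 -0.4736  0.2215] yaw 46.52 F [ 0.4  0.1 -0.2] w 1.002 gf 0.0 j [ 0.79  0.49 -0.09  1.74  0.05  0.91 -0.08]
shift [293.8 -58.8   1.5] turn [ -0.04  -0.   -13.48] dist 299.6
shift [ 601.9 -499.7   71.8] turn [-4.000e-02 -1.000e-02 -5.028e+01] dist 785.6
```

>>> servo_tool:
  commands:
    - [[59, -12, 0, 0, 0, -4, -1], [118, -24, 0, 0, 0, -8, -1], [176, -35, 0, 0, 0, -11, -1], [235, -47, 0, 0, 0, -15, -1], [294, -59, 0, 0, 0, -18, -1]]

```text
clock: 1.35
tcp_pos: [0.6203, -0.2201, 0.2214]
eef_rot: [[0.431, 0.902, -0.001], [0.902, -0.431, 0.0], [-0.0, -0.001, -1.0]]
ft_force: [0.7, -0.3, 0.2]
gripper_width: 1.001
grasp_force: 0.0
```

```bash
python3 -c "
from h import *
st(); rel([.6,.07,.22],85)"
```

```text
t 1.35 tcp [ 0.6203 -0.2201  0.2214] yaw 64.45 F [ 0.7 -0.3  0.2] w 1.001 gf 0.0 j [ 0.41  0.49 -0.2   1.74  0.12  0.92 -0.28]
shift [ 253.  -143.4    1.4] turn [-4.000e-02  1.000e-02 -2.055e+01] dist 290.8
```

>>> servo_tool:
  commands:
    - [[51, -29, 0, 0, 0, -4, -1], [101, -57, 0, 0, 0, -8, -1], [152, -86, 0, 0, 0, -12, -1], [202, -115, 0, 0, 0, -16, -1], [253, -143, 0, 0, 0, -21, -1]]

```text
clock: 1.98
tcp_pos: [0.5997, 0.0698, 0.2215]
eef_rot: [[0.078, 0.997, -0.001], [0.997, -0.078, -0.0], [-0.0, -0.001, -1.0]]
ft_force: [0.9, 0.0, -0.1]
gripper_width: 0.997
grasp_force: 0.0
```

```bash
python3 -c "
from h import *
st(); rel([.512,.307,.14],96.8)"
```

```text
t 1.975 tcp [0.5997 0.0698 0.2215] yaw 85.51 F [ 0.9  0.  -0.1] w 0.997 gf 0.0 j [ 0.06  0.43 -0.34  1.86  0.18  0.88 -0.45]
shift [ 229.7 -105.9   81.4] turn [ -0.04   0.02 -11.29] dist 265.7
```

>>> servo_tool:
  commands:
    - [[46, -21, 10, 0, 0, -2, -1], [92, -42, 22, 0, 0, -4, -1], [138, -64, 42, 0, 0, -7, -1], [184, -85, 62, 0, 0, -9, -1], [230, -106, 81, 0, 0, -11, -1]]

```text
clock: 2.6
tcp_pos: [0.5126, 0.3071, 0.1398]
eef_rot: [[-0.112, 0.994, -0.0], [0.994, 0.112, -0.0], [-0.0, -0.0, -1.0]]
ft_force: [-0.4, -0.2, 0.1]
gripper_width: 1.003
grasp_force: 0.0
```

```bash
python3 - <<'E'
from h import *
st(); rel([.512,.307,.042],96.8)
for n in ('scene','top'):
    c=cam(n); u,v=proj(c,[.512,.307,.07]).astype(int)
    a=c['frame'][max(v-60,0):v+60,max(u-80,0):u+80,::-1]; a=cv2.resize(a,(400,300)); 
    x=a if n=='scene' else np.hstack([x,a])
cv2.imwrite('pics/pre.png',x)
E
```

```text
t 2.6 tcp [0.5126 0.3071 0.1398] yaw 96.4 F [-0.4 -0.2  0.1] w 1.003 gf 0.0 j [-0.34  0.53 -0.38  1.94  0.29  0.72 -0.78]
shift [ 0.  -0.5 97.8] turn [-0.03  0.02 -0.4 ] dist 97.8
```

View pics/pre.png

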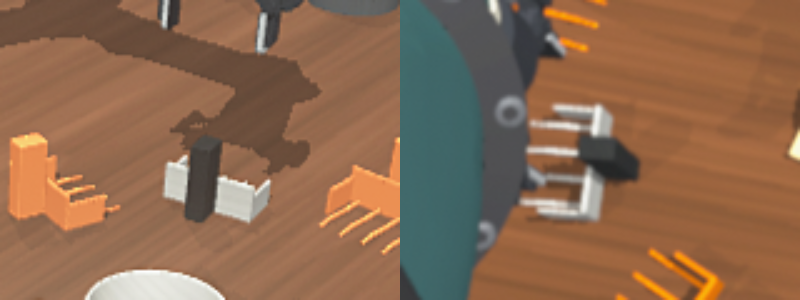

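The pre-grasp picture has the scene view on the left and the top view on the right. The fingers are above the scoop's black handle, at (168,20) and (265,45) on the left and (555,50) and (538,180) on the right. I'll check by projection that they are centred.

```bash
python3 - <<'E'
from h import *
s=bot.sense();R=np.array(s['eef_rot'])
for n in ('scene','top'):
    c=np.load(n+'0.npy',allow_pickle=True).item(); o=proj(c,[.512,.307,.07]).astype(int)-[80,60]
    for y in (-.0425,.0425): print(n,y,((proj(c,s['tcp_pos']+R@[0,y,-.013])-o)*2.5+[0 if n=='scene' else 400,0]).round())
    print('handle top',((proj(c,[.512,.307,.078])-o)*2.5+[0 if n=='scene' else 400,0]).round())
E
```

```text
scene -0.0425 [167.  55.]
scene 0.0425 [252.  77.]
handle top [201. 142.]
top -0.0425 [550. 182.]
top 0.0425 [567.  70.]
handle top [598. 147.]
```

>>> servo_tool:
  commands:
    - [[0, 0, 30, 0, 0, 0, -1], [0, 0, 60, 0, 0, 0, -1], [0, 0, 85, 0, 0, 0, -1], [0, 0, 98, 0, 0, 0, -1], [0, 0, 98, 0, 0, 0, 0]]

```text
clock: 3.32
tcp_pos: [0.5129, 0.3054, 0.042]
eef_rot: [[-0.111, 0.994, -0.002], [0.994, 0.111, -0.001], [-0.001, -0.002, -1.0]]
ft_force: [0.7, 0.9, -0.4]
gripper_width: 0.815
grasp_force: 0.0
```

>>> servo_tool:
  commands:
    - [[0, 0, 0, 0, 0, 0, 1], [0, 0, 0, 0, 0, 0, 1], [0, 0, 0, 0, 0, 0, 1], [0, 0, 0, 0, 0, 0, 1], [0, 0, 0, 0, 0, 0, 1]]

```text
clock: 3.95
tcp_pos: [0.5141, 0.3065, 0.044]
eef_rot: [[-0.111, 0.994, 0.002], [0.994, 0.111, 0.001], [0.001, 0.002, -1.0]]
ft_force: [-1.0, -1.3, 6.0]
gripper_width: 0.201
grasp_force: 58.8
```

```bash
python3 - <<'E'
from h import *
st()
c=cam('scene'); u,v=proj(c,[.512,.307,.07]).astype(int)
cv2.imwrite('pics/grip.png',cv2.resize(c['frame'][v-60:v+60,u-80:u+80,::-1],(480,360)))
E
```

```text
t 3.95 tcp [0.5141 0.3065 0.044 ] yaw 96.36 F [-1.  -1.3  6. ] w 0.201 gf 58.8 j [-0.4   0.66 -0.3   1.99  0.37  0.54 -0.85]
```

View pics/grip.png

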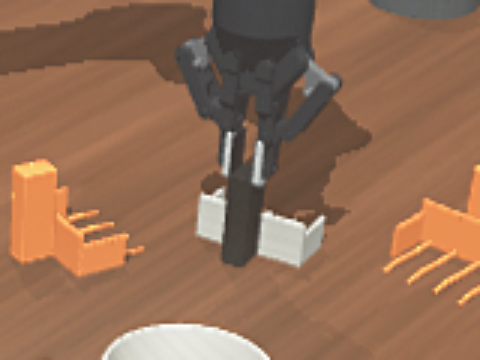

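The grip picture shows the pads closed on the handle, but they seem to overlap only its very top, around (260,180). I'll measure the overlap.

```bash
python3 - <<'E'
from h import *
s=bot.sense();R=np.array(s['eef_rot'])
c=cam('scene'); u,v=proj(c,[.512,.307,.07]).astype(int)-[80,60]
f=lambda p:((proj(c,p)-[u,v])*3).round()
for z in (0,-.019,-.034): print('tool',z,[f(s['tcp_pos']+R@[0,y,z]) for y in (-.01,.01)])
for z in(0,.078):
  for x in(-15,15):
    for y in(-10,10): print(z,x,y,f(s['tcp_pos']*[1,1,0]+Ro.from_euler('z',96.4,degrees=True).apply([x/1e3,y/1e3,z])))
t=cv2.resize(c['frame'][v+35:v+95,u+50:u+130,::-1],(800,600),interpolation=cv2.INTER_CUBIC)
cv2.imwrite('pics/grip2.png',np.clip(t.astype(float)*1.8+15,0,255))
E
```

```text
tool 0 [array([228., 207.]), array([251., 214.])]
tool -0.019 [array([230., 186.]), array([253., 193.])]
tool -0.034 [array([232., 169.]), array([255., 175.])]
0 -15 -10 [237. 271.]
0 -15 10 [215. 264.]
0 15 -10 [254. 256.]
0 15 10 [232. 249.]
0.078 -15 -10 [247. 183.]
0.078 -15 10 [223. 176.]
0.078 15 -10 [264. 168.]
0.078 15 10 [240. 162.][ WARN:0@1.118] global loadsave.cpp:1063 imwrite_ Unsupported depth image for selected encoder is fallbacked to CV_8U.
```

View pics/grip2.png

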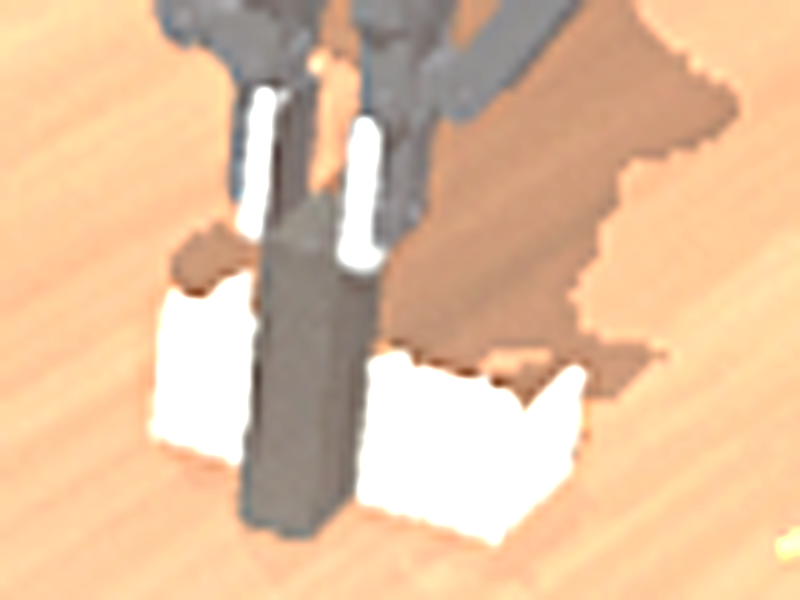

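The pad tips overlap only about 5–10 mm of the handle top. I'll reopen, go 15 mm lower and grip again.

>>> servo_tool:
  commands:
    - [[0, 0, 0, 0, 0, 0, 0], [0, 0, 0, 0, 0, 0, 0], [0, 0, 8, 0, 0, 0, 0], [0, 0, 15, 0, 0, 0, 0], [0, 0, 15, 0, 0, 0, 1]]

```text
clock: 4.68
tcp_pos: [0.5126, 0.3056, 0.0267]
eef_rot: [[-0.111, 0.994, -0.002], [0.994, 0.111, -0.001], [-0.001, -0.002, -1.0]]
ft_force: [0.0, 0.2, -0.5]
gripper_width: 0.297
grasp_force: 0.0
```

>>> servo_tool:
  commands:
    - [[0, 0, 0, 0, 0, 0, 1], [0, 0, 0, 0, 0, 0, 1], [0, 0, 0, 0, 0, 0, 1], [0, 0, 0, 0, 0, 0, 1]]

```text
clock: 5.18
tcp_pos: [0.5133, 0.306, 0.0278]
eef_rot: [[-0.111, 0.994, -0.0], [0.994, 0.111, -0.0], [-0.0, -0.0, -1.0]]
ft_force: [1.1, 0.2, -1.5]
gripper_width: 0.222
grasp_force: 59.1
```

```bash
python3 - <<'E'
from h import *
st()
c=cam('scene'); u,v=proj(c,[.512,.307,.07]).astype(int)-[80,60]
t=cv2.resize(c['frame'][v+35:v+95,u+50:u+130,::-1],(480,360),interpolation=cv2.INTER_CUBIC)
cv2.imwrite('pics/grip3.png',np.clip(t.astype(float)*1.8+15,0,255).astype(np.uint8))
E
```

```text
t 5.175 tcp [0.5133 0.306  0.0278] yaw 96.36 F [ 1.1  0.2 -1.5] w 0.222 gf 59.1 j [-0.41  0.69 -0.29  2.    0.38  0.51 -0.86]
```

View pics/grip3.png

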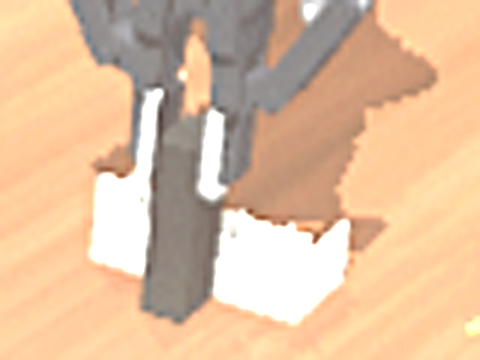

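The pads now overlap about 22 mm of the handle, with their tips near (212,195). The grip is good, so I'll lift.

>>> servo_tool:
  commands:
    - [[0, 0, -15, 0, 0, 0, 1], [0, 0, -40, 0, 0, 0, 1], [0, 0, -70, 0, 0, 0, 1], [0, 0, -95, 0, 0, 0, 1], [0, 0, -100, 0, 0, 0, 1]]

```text
clock: 5.85
tcp_pos: [0.5146, 0.3071, 0.1304]
eef_rot: [[-0.111, 0.994, 0.004], [0.994, 0.111, 0.003], [0.002, 0.004, -1.0]]
ft_force: [-0.5, -0.6, -1.6]
gripper_width: 0.216
grasp_force: 59.2
```

```bash
cat >> h.py <<'E'
def tw(x,y,z): return TO+TR@np.array([x,y,z])/1e3   # tray mm -> world
E
python3 - <<'E'
from h import *
st(); p=tw(-132,-4,130); print(p); rel(p,77.87)
E
```

```text
t 5.85 tcp [0.5146 0.3071 0.1304] yaw 96.36 F [-0.5 -0.6 -1.6] w 0.216 gf 59.2 j [-0.35  0.55 -0.37  1.95  0.3   0.7  -0.79]
[ 0.55807347 -0.1591934   0.13      ]
shift [-468.2   -8.4   -0.6] turn [ 0.22 -0.16 18.48] dist 468.3
```

Carry it in two calls, bowing out slightly for reach.

>>> servo_tool:
  commands:
    - [[-40, 6, 0, 0, 0, 2, 1], [-90, 12, 0, 0, 0, 4, 1], [-145, 18, 0, 0, 0, 6, 1], [-195, 20, 0, 0, 0, 8, 1], [-240, 20, 0, 0, 0, 10, 1]]

```text
clock: 6.48
tcp_pos: [0.5595, 0.0674, 0.1272]
eef_rot: [[0.066, 0.998, -0.001], [0.998, -0.066, -0.001], [-0.001, -0.001, -1.0]]
ft_force: [1.6, -0.7, -1.6]
gripper_width: 0.219
grasp_force: 59.1
```

```bash
python3 - <<'E'
from h import *
st(); rel(tw(-132,-4,130),77.87)
E
```

```text
t 6.475 tcp [0.5595 0.0674 0.1272] yaw 86.24 F [ 1.6 -0.7 -1.6] w 0.219 gf 59.1 j [ 0.05  0.51 -0.33  2.02  0.27  0.65 -0.53]
shift [-226.2   13.4   -2.6] turn [-0.05  0.04  8.37] dist 226.6
```

>>> servo_tool:
  commands:
    - [[-55, 3, -1, 0, 0, 2, 1], [-110, 7, -2, 0, 0, 4, 1], [-165, 10, -2, 0, 0, 6, 1], [-210, 13, -3, 0, 0, 8, 1], [-226, 13, -3, 0, 0, 8.4, 1]]

```text
clock: 7.1
tcp_pos: [0.5573, -0.1609, 0.1302]
eef_rot: [[0.214, 0.977, -0.001], [0.977, -0.214, -0.002], [-0.002, -0.001, -1.0]]
ft_force: [0.4, -0.1, -2.4]
gripper_width: 0.218
grasp_force: 59.1
```

```bash
python3 - <<'E'
from h import *
st(); rel(tw(-132,-4,130),77.87)
c=cam('scene'); save(c,'over'); np.save('over.npy',c,allow_pickle=True)
s=bot.sense(); R=np.array(s['eef_rot'])
for y in(-34,-12,12,34): print('exp tip',y,proj(c,s['tcp_pos']+R@[.087,-y/1e3,.026]))
E
```

```text
t 7.1 tcp [ 0.5573 -0.1609  0.1302] yaw 77.63 F [ 0.4 -0.1 -2.4] w 0.218 gf 59.1 j [ 0.42  0.52 -0.3   1.99  0.24  0.67 -0.24]
shift [1.9 0.4 0.2] turn [-0.06  0.11 -0.24] dist 1.9
exp tip -34 [327.8746623  268.87368146]
exp tip -12 [320.25320231 263.50151298]
exp tip 12 [312.15695143 257.79467678]
exp tip 34 [304.92763044 252.69891686]
```

View pics/over.png

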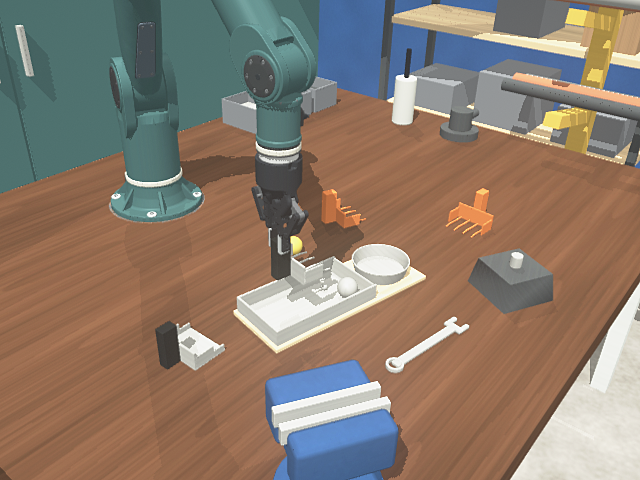

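The picture shows the scoop hanging level over the trough, handle near (281,262), with both balls ahead of its tips around (347,287). Lowering next.

>>> servo_tool:
  commands:
    - [[1, 0, 35, 0, 0, -0.2, 1], [2, 0, 65, 0, 0, -0.2, 1], [2, 0, 82, 0, 0, -0.2, 1], [2, 0, 85, 0, 0, -0.2, 1], [2, 0, 85, 0, 0, -0.2, 1]]

```text
clock: 7.78
tcp_pos: [0.5595, -0.1542, 0.0462]
eef_rot: [[0.204, 0.979, 0.001], [0.979, -0.204, 0.0], [0.0, 0.001, -1.0]]
ft_force: [0.2, -0.2, -1.2]
gripper_width: 0.222
grasp_force: 59.1
```

>>> servo_tool:
  commands:
    - [[0, 0, 1.5, 0, 0, 0, 1], [0, 0, 3, 0, 0, 0, 1], [0, 0, 4.5, 0, 0, 0, 1], [0, 0, 4.5, 0, 0, 0, 1]]

```text
clock: 8.28
tcp_pos: [0.5588, -0.1547, 0.0413]
eef_rot: [[0.205, 0.979, 0.0], [0.979, -0.205, -0.0], [-0.0, 0.0, -1.0]]
ft_force: [-0.2, -0.0, -2.4]
gripper_width: 0.224
grasp_force: 59.1
```

```bash
python3 - <<'E'
from h import *
st(); rel(tw(-132,-4,40.3),77.87)
E
```

```text
t 8.275 tcp [ 0.5588 -0.1547  0.0413] yaw 78.15 F [-0.2 -0.  -2.4] w 0.224 gf 59.1 j [ 0.36  0.65 -0.24  2.03  0.31  0.49 -0.31]
shift [-4.5  0.2  1. ] turn [0.   0.   0.28] dist 4.6
```

>>> servo_tool:
  commands:
    - [[0, 0, 1, 0, 0, 0.2, 1], [0, 0, 1.5, 0, 0, 0.2, 1], [0, 0, 1.5, 0, 0, 0.2, 1]]

```text
clock: 8.65
tcp_pos: [0.5588, -0.1546, 0.0397]
eef_rot: [[0.209, 0.978, -0.0], [0.978, -0.209, 0.0], [-0.0, -0.0, -1.0]]
ft_force: [-0.2, -0.1, -3.2]
gripper_width: 0.222
grasp_force: 59.1
```

```bash
python3 -c "
from h import *
st(); rel(tw(-132,-4,40.3),77.87)"
```

```text
t 8.65 tcp [ 0.5588 -0.1546  0.0397] yaw 77.96 F [-0.2 -0.1 -3.2] w 0.222 gf 59.1 j [ 0.36  0.65 -0.24  2.04  0.31  0.49 -0.31]
shift [-4.6  0.2 -0.6] turn [-0.01  0.    0.09] dist 4.6
```

>>> servo_tool:
  commands:
    - [[0, 0, 1, 0, 0, 0, 1], [0, 0, 1, 0, 0, 0, 1]]

```text
clock: 8.9
tcp_pos: [0.559, -0.1547, 0.0392]
eef_rot: [[0.209, 0.978, 0.0], [0.978, -0.209, -0.0], [-0.0, 0.0, -1.0]]
ft_force: [-1.1, -0.5, 2.6]
gripper_width: 0.218
grasp_force: 59.7
```

>>> servo_tool:
  commands:
    - [[0, 0, 1, 0, 0, 0, 1], [0, 0, 1, 0, 0, 0, 1]]

```text
clock: 9.15
tcp_pos: [0.559, -0.1547, 0.0392]
eef_rot: [[0.209, 0.978, 0.0], [0.978, -0.209, -0.001], [-0.001, 0.0, -1.0]]
ft_force: [-2.7, 1.2, 10.1]
gripper_width: 0.217
grasp_force: 60.8
```

>>> servo_tool:
  commands:
    - [[6, 0, -0.8, 0, 0, 0, 1], [12, 0, -0.8, 0, 0, 0, 1], [18, 0, -0.8, 0, 0, 0, 1], [24, 0, -0.8, 0, 0, 0, 1], [30, 0, -0.8, 0, 0, 0, 1]]

```text
clock: 9.78
tcp_pos: [0.566, -0.1259, 0.0392]
eef_rot: [[0.209, 0.978, 0.001], [0.978, -0.209, -0.001], [-0.001, 0.001, -1.0]]
ft_force: [-1.2, -2.3, 6.7]
gripper_width: 0.221
grasp_force: 60.2
```

```bash
python3 - <<'E'
from h import *
st(); rel(tw(-47,-4,39.5),77.87)
c=cam('top'); f=c['frame'][:,:,::-1]
print('O px',[proj(c,tw(x,y,32)).round() for x,y in((9,-27),(-13,17))])
np.save('t1.npy',c,allow_pickle=True)
E
```

```text
t 9.775 tcp [ 0.566  -0.1259  0.0392] yaw 77.95 F [-1.2 -2.3  6.7] w 0.221 gf 60.2 j [ 0.3   0.65 -0.23  2.04  0.3   0.49 -0.36]
shift [50.8 -0.7 -0.4] turn [0.09 0.06 0.08] dist 50.8
O px [array([354., 209.]), array([356., 231.])]
```

>>> servo_tool:
  commands:
    - [[7, -0.2, -0.3, 0, 0, 0, 1], [14, -0.4, -0.3, 0, 0, 0, 1], [21, -0.5, -0.3, 0, 0, 0, 1], [28, -0.6, -0.3, 0, 0, 0, 1], [35, -0.7, -0.3, 0, 0, 0, 1]]

```text
clock: 10.45
tcp_pos: [0.5722, -0.0911, 0.0392]
eef_rot: [[0.209, 0.978, 0.001], [0.978, -0.209, -0.001], [-0.001, 0.001, -1.0]]
ft_force: [-0.4, -2.8, 5.9]
gripper_width: 0.223
grasp_force: 60.2
```

>>> servo_tool:
  commands:
    - [[3, 0, 0, 0, 0, 0, 1], [6, 0, 0, 0, 0, 0, 1], [9, 0, 0, 0, 0, 0, 1], [12, 0, 0, 0, 0, 0, 1]]

```text
clock: 10.95
tcp_pos: [0.5744, -0.0803, 0.0392]
eef_rot: [[0.21, 0.978, 0.0], [0.978, -0.21, -0.002], [-0.002, 0.0, -1.0]]
ft_force: [-0.9, -3.7, 5.2]
gripper_width: 0.221
grasp_force: 60.2
```

```bash
python3 - <<'E'
from h import *
st(); rel(tw(-47,-4,39.5),77.87)
c=cam('scene'); np.save('s2.npy',c,allow_pickle=True)
d=cam('top'); np.save('t2.npy',d,allow_pickle=True)
a=c['frame'][220:345,230:430,::-1]; b=d['frame'][165:290,250:450,::-1]
cv2.imwrite('pics/push.png',np.hstack([cv2.resize(x,(400,250)) for x in (a,b)]))
a=cv2.resize(a[30:110,40:180],None,fx=5.6,fy=5.6,interpolation=cv2.INTER_CUBIC); cv2.imwrite('pics/push.png',a)
E
```

```text
t 10.95 tcp [ 0.5744 -0.0803  0.0392] yaw 77.91 F [-0.9 -3.7  5.2] w 0.221 gf 60.2 j [ 0.22  0.65 -0.22  2.04  0.29  0.49 -0.43]
shift [ 4.4  0.6 -0.3] turn [0.02 0.09 0.04] dist 4.5
```

>>> servo_tool:
  commands:
    - [[1, 0, 0, 0, 0, 0, 1], [2, 0, 0, 0, 0, 0, 1], [3, 0, 0, 0, 0, 0, 1], [3, 0, 0, 0, 0, 0, 1]]

```text
clock: 11.55
tcp_pos: [0.5751, -0.0771, 0.0392]
eef_rot: [[0.209, 0.978, 0.0], [0.978, -0.209, -0.001], [-0.001, 0.0, -1.0]]
ft_force: [-0.8, -3.8, 6.0]
gripper_width: 0.223
grasp_force: 60.2
```

>>> servo_tool:
  commands:
    - [[1, 0, 0, 0, 0, 0, 1], [2, 0, 0, 0, 0, 0, 1], [2, 0, 0, 0, 0, 0, 1]]

```text
clock: 11.92
tcp_pos: [0.5751, -0.0769, 0.0393]
eef_rot: [[0.21, 0.978, -0.001], [0.978, -0.21, -0.003], [-0.003, 0.0, -1.0]]
ft_force: [-0.6, -6.6, 7.1]
gripper_width: 0.221
grasp_force: 60.3
```

>>> servo_tool:
  commands:
    - [[1, 0, 0, 0, 0, 0, 1], [1, 0, 0, 0, 0, 0, 1], [1, 0, -2, 0, 0, 0, 1], [0.5, 0, -4, 0, 1, 0, 1], [0, 0, -6, 0, 2, 0, 1]]

```text
clock: 12.55
tcp_pos: [0.573, -0.0756, 0.0435]
eef_rot: [[0.209, 0.978, 0.003], [0.977, -0.209, 0.033], [0.033, -0.004, -0.999]]
ft_force: [-0.0, -3.5, -5.5]
gripper_width: 0.223
grasp_force: 58.8
```

```bash
python3 - <<'E'
from h import *
s=st(); print(s['eef_rot'][2])
E
```

```text
t 12.55 tcp [ 0.573  -0.0756  0.0435] yaw 77.94 F [-0.  -3.5 -5.5] w 0.223 gf 58.8 j [ 0.26  0.64 -0.26  2.04  0.26  0.49 -0.39]
[ 0.03313058 -0.00412141 -0.99944253]
```

>>> servo_tool:
  commands:
    - [[0, 0, -4, 0, 1.5, 0, 1], [0, 0, -9, 0, 3, 0, 1], [-1, 0, -14, 0, 4.5, 0, 1], [-1, 0, -19, 0, 6, 0, 1], [-2, 0, -24, 0, 8, 0, 1]]

```text
clock: 13.18
tcp_pos: [0.5744, -0.0747, 0.0687]
eef_rot: [[0.204, 0.978, 0.036], [0.963, -0.207, 0.174], [0.177, -0.001, -0.984]]
ft_force: [0.5, 0.2, -4.2]
gripper_width: 0.22
grasp_force: 59.1
```

>>> servo_tool:
  commands:
    - [[1, 0, -6, 0, 0, 0, 1], [2, 0, -14, 0, 0, 0, 1], [4, 0, -22, 0, 0, 0, 1], [5, 0, -30, 0, 0, 0, 1], [6, 0, -35, 0, 0, 0, 1]]

```text
clock: 13.8
tcp_pos: [0.575, -0.077, 0.1051]
eef_rot: [[0.205, 0.978, 0.037], [0.963, -0.208, 0.17], [0.174, 0.001, -0.985]]
ft_force: [0.5, 0.3, -5.0]
gripper_width: 0.218
grasp_force: 59.1
```

```bash
python3 - <<'E'
from h import *
s=st(); print(s['eef_rot'][2])
c=cam('scene'); 
a=cv2.resize(c['frame'][210:330,240:430,::-1],(760,480),interpolation=cv2.INTER_CUBIC); cv2.imwrite('pics/lift.png',a)
E
```

```text
t 13.8 tcp [ 0.575  -0.077   0.1051] yaw 78.0 F [ 0.5  0.3 -5. ] w 0.218 gf 59.1 j [ 0.49  0.58 -0.46  2.01  0.13  0.59 -0.22]
[ 1.73519868e-01  9.55433121e-04 -9.84829905e-01]
```

View pics/lift.png

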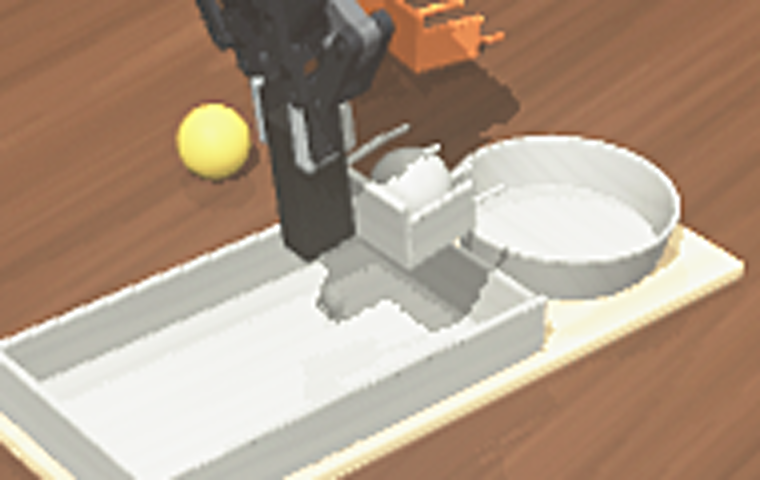

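The picture shows the large ball at (412,180) in the raised slotted scoop, held nose-up and clear of the trough. The dark spot at (335,300) is probably the small ball in the trough's shadow. Now I'll plan the tip.

```bash
cat >> h.py <<'E'
def tips(x,y,z,pitch,yaw=77.87,off=(.087,0,.027)):
    p=tw(x,y,z)-Rt(yaw,pitch)@np.array(off); print('tcp',p.round(4)); rel(p,yaw,pitch)
E
python3 - <<'E'
from h import *
s=bot.sense(); R=np.array(s['eef_rot']); print('tips now',TR.T@(s['tcp_pos']+R@[.087,0,.027]-TO))
tips(98,8,62,10); tips(98,8,50,0); tips(98,8,42,-10); tips(98,8,42,-20)
E
```

```text
tips now [ 0.04227162 -0.00347247  0.09409694]
tcp [ 0.5757 -0.0202  0.0735]
shift [ 49.3 -11.6  41.3] turn [0.08 0.01 0.13] dist 65.4
tcp [ 0.5764 -0.0169  0.077 ]
shift [ 53.3 -11.6  38.4] turn [ 0.09 -9.99  0.12] dist 66.7
tcp [ 0.5777 -0.011   0.0837]
shift [ 60.3 -11.5  32.8] turn [  0.1  -19.99   0.11] dist 69.7
tcp [ 0.5794 -0.0027  0.0971]
shift [ 71.  -11.5  21.1] turn [  0.11 -29.99   0.1 ] dist 75.0
```

>>> servo_tool:
  commands:
    - [[7, -2, 4, 0, 0, 0, 1], [18, -5, 12, 0, 0, 0, 1], [31, -8, 24, 0, 0, 0, 1], [43, -10, 35, 0, 0, 0, 1], [49, -11.6, 41, 0, 0, 0, 1]]

```text
clock: 14.48
tcp_pos: [0.5743, -0.0185, 0.0715]
eef_rot: [[0.203, 0.979, 0.035], [0.963, -0.206, 0.171], [0.174, -0.001, -0.985]]
ft_force: [-0.6, 0.6, -3.7]
gripper_width: 0.218
grasp_force: 59.0
```

```bash
python3 - <<'E'
from h import *
st()
tips(98,8,56,5); tips(98,8,48,-2); tips(98,8,43,-8);tips(98,8,42,-15); tips(98,8,42,-20)
E
```

```text
t 14.475 tcp [ 0.5743 -0.0185  0.0715] yaw 78.08 F [-0.6  0.6 -3.7] w 0.218 gf 59.0 j [ 0.36  0.62 -0.42  2.05  0.15  0.49 -0.33]
tcp [ 0.576  -0.0188  0.0753]
shift [ 0.7  1.6 -3.7] turn [-0.11 -5.03  0.22] dist 4.1
tcp [ 0.5766 -0.0159  0.078 ]
shift [ 4.1  1.6 -5.9] turn [ -0.1  -12.03   0.22] dist 7.4
tcp [ 0.5774 -0.0124  0.0818]
shift [ 8.4  1.7 -9. ] turn [ -0.09 -18.03   0.23] dist 12.4
tcp [ 0.5785 -0.0071  0.0906]
shift [ 15.2   1.7 -16.7] turn [ -0.07 -25.03   0.23] dist 22.6
tcp [ 0.5794 -0.0027  0.0971]
shift [ 20.8   1.7 -22.3] turn [ -0.06 -30.03   0.24] dist 30.5
```

>>> servo_tool:
  commands:
    - [[0.5, 1.5, -2, 0, -2.5, 0, 1], [0.7, 1.6, -3.7, 0, -5, 0, 1], [2, 1.6, -5, 0, -8, 0, 1], [3, 1.6, -5.5, 0, -10, 0, 1], [4, 1.6, -6, 0, -12, 0, 1]]

```text
clock: 15.1
tcp_pos: [0.5771, -0.0174, 0.0789]
eef_rot: [[0.208, 0.978, -0.007], [0.977, -0.208, -0.035], [-0.036, 0.0, -0.999]]
ft_force: [0.3, 0.5, -4.9]
gripper_width: 0.219
grasp_force: 59.0
```

```bash
python3 - <<'E'
from h import *
s=st(); print(s['eef_rot'][2])
tips(98,8,43,-8);tips(98,8,42,-13); tips(98,8,42,-18); tips(98,8,42,-23)
E
```

```text
t 15.1 tcp [ 0.5771 -0.0174  0.0789] yaw 77.99 F [ 0.3  0.5 -4.9] w 0.219 gf 59.0 j [ 0.09  0.59 -0.22  2.02  0.29  0.57 -0.55]
[-3.56774981e-02  1.35405811e-04 -9.99363346e-01]
tcp [ 0.5774 -0.0124  0.0818]
shift [ 4.9 -0.8 -3.1] turn [ 0.02 -5.96  0.12] dist 5.9
tcp [ 0.5781 -0.0087  0.0879]
shift [ 8.4 -0.8 -9.3] turn [  0.02 -10.96   0.12] dist 12.5
tcp [ 0.579  -0.0045  0.0946]
shift [ 12.4  -0.8 -16.1] turn [  0.03 -15.96   0.12] dist 20.4
tcp [5.801e-01 2.000e-04 1.008e-01]
shift [ 17.1  -0.8 -22.6] turn [  0.03 -20.96   0.11] dist 28.3
```

>>> servo_tool:
  commands:
    - [[2.5, -0.5, -1.5, 0, -3, 0, 1], [5, -0.8, -3, 0, -6, 0, 1], [6.5, -0.8, -6, 0, -8.5, 0, 1], [8.5, -0.8, -9.3, 0, -11, 0, 1], [8.5, -0.8, -9.3, 0, -11, 0, 1]]

```text
clock: 15.72
tcp_pos: [0.5789, -0.0067, 0.0879]
eef_rot: [[0.2, 0.979, -0.045], [0.954, -0.205, -0.218], [-0.223, 0.001, -0.975]]
ft_force: [-0.3, -0.5, -1.8]
gripper_width: 0.222
grasp_force: 59.4
```

```bash
python3 - <<'E'
from h import *
s=st(); print(s['eef_rot'][2]); tips(98,8,42,-18); tips(98,8,42,-23)
E
```

```text
t 15.725 tcp [ 0.5789 -0.0067  0.0879] yaw 78.14 F [-0.3 -0.5 -1.8] w 0.222 gf 59.4 j [-0.13  0.6  -0.08  1.98  0.4   0.69 -0.73]
[-2.22792820e-01  9.16767761e-04 -9.74865385e-01]
tcp [ 0.579  -0.0045  0.0946]
shift [ 0.6 -0.3 -7. ] turn [ 0.12 -5.13  0.25] dist 7.0
tcp [5.801e-01 2.000e-04 1.008e-01]
shift [  3.9  -0.3 -14.2] turn [  0.14 -10.13   0.25] dist 14.7
```

The load dropped by about 3 N, so the ball has rolled off. I'll hold briefly, raise, and check the dish.

>>> servo_tool:
  commands:
    - [[0, 0, 0, 0, 0, 0, 1], [0, 0, 0, 0, 0, 0, 1], [2, 0, -15, 0, 2, 0, 1], [4, 0, -35, 0, 6, 0, 1], [6, 0, -60, 0, 12.5, 0, 1]]

```text
clock: 16.35
tcp_pos: [0.5825, 0.0108, 0.1467]
eef_rot: [[0.207, 0.978, 0.0], [0.978, -0.207, -0.004], [-0.004, 0.001, -1.0]]
ft_force: [-0.5, -0.3, -2.9]
gripper_width: 0.225
grasp_force: 59.4
```

```bash
python3 - <<'E'
from h import *
s=st(); print(s['eef_rot'][2]); rel([.516,.300,.14],96.4,0)
for n in('top','scene'):
    c=cam(n); o=np.load(n+'0.npy',allow_pickle=True).item()
    g=lambda f:cv2.GaussianBlur(cv2.cvtColor(f,cv2.COLOR_RGB2GRAY),(3,3),0).astype(int)
    d=abs(g(c['frame'])-g(o['frame']))>12
    m=np.zeros((480,640),np.uint8)
    q=np.array([proj(c,tw(124+49*np.cos(a),49*np.sin(a),18)) for a in np.linspace(0,6.3,60)]).astype(np.int32)
    cv2.fillPoly(m,[q],1); k=(d&(m>0)).astype(np.uint8); N,l,stt,ce=cv2.connectedComponentsWithStats(k)
    for i in range(1,N):
        if stt[i,4]>15: 
            p=TR.T@(ray(c,*ce[i],.034)-TO)*1e3; print(n,stt[i],ce[i].round(),p.round())
    b=proj(c,tw(-13,17,19)); print('small orig px',b)
    print('dish region', q.min(0),q.max(0))
E
```

```text
t 16.35 tcp [0.5825 0.0108 0.1467] yaw 78.07 F [-0.5 -0.3 -2.9] w 0.225 gf 59.4 j [ 0.09  0.49 -0.25  1.97  0.19  0.7  -0.49]
[-4.22015508e-03  9.64188348e-04 -9.99990630e-01]
shift [ 269.3 -124.9    5.5] turn [  0.02   0.25 -18.33] dist 296.9
top [289 179  32  18  95] [311. 186.] [113. -36.  34.]
top [276 188  39  36 633] [291. 207.] [131.  23.  34.]
top [299 197  19   9  40] [308. 201.] [105.  -3.  34.]
top [318 199   4   6  17] [320. 201.] [ 81. -12.  34.]
small orig px [355.19172683 232.73948413]
dish region [276 179] [321 223]
scene [355 255  46  16 419] [378. 262.] [120.   0.  34.]
small orig px [322.21618107 286.51993415]
dish region [355 255] [402 281]
```

>>> servo_tool:
  commands:
    - [[45, -21, 0, 0, 0, -3, 1], [100, -46, 0, 0, 0, -7, 1], [155, -72, 0, 0, 0, -11, 1], [215, -100, 2, 0, 0, -15, 1], [265, -123, 4, 0, 0, -18, 1]]

```text
clock: 17.08
tcp_pos: [0.5162, 0.2965, 0.1388]
eef_rot: [[-0.106, 0.994, -0.001], [0.994, 0.106, -0.009], [-0.009, -0.002, -1.0]]
ft_force: [1.1, -0.8, -1.5]
gripper_width: 0.221
grasp_force: 59.4
```

```bash
python3 - <<'E'
from h import *
s=st(); print(s['eef_rot'][2]); rel([.514,.300,.035],96.4,0)
for n in('top','scene'):
    c=cam(n); o=np.load(n+'0.npy',allow_pickle=True).item(); save(c,n+'_after')
    g=lambda f:cv2.cvtColor(f,cv2.COLOR_RGB2GRAY).astype(int)
    d=abs(g(c['frame'])-g(o['frame']))>12
    for nm,poly,z in(('dish',[(124+55*np.cos(a),55*np.sin(a)) for a in np.linspace(0,6.3,60)],25),('trough',[(-176,-58),(40,-58),(40,58),(-176,58)],20)):
        m=np.zeros((480,640),np.uint8)
        cv2.fillPoly(m,[np.array([proj(c,tw(*p,z)) for p in poly]).astype(np.int32)],1)
        N,l,stt,ce=cv2.connectedComponentsWithStats((d&(m>0)).astype(np.uint8))
        for i in range(1,N):
            if stt[i,4]>6: print(n,nm,stt[i],ce[i].round(1),(TR.T@(ray(c,*ce[i],.034 if nm=='dish' else .019)-TO)*1e3).round(),'signed',(g(c['frame'])-g(o['frame']))[l==i].mean().round())
E
```

```text
t 17.075 tcp [0.5162 0.2965 0.1388] yaw 96.11 F [ 1.1 -0.8 -1.5] w 0.221 gf 59.4 j [-0.36  0.53 -0.34  1.94  0.27  0.72 -0.75]
[-0.00899281 -0.00230359 -0.99995691]
shift [  4.7  -1.6 103.8] turn [-0.13  0.51 -0.29] dist 103.9
top dish [274 183  21  23 234] [281.9 196.3] [159.  10.  34.] signed -43.0
top trough [335 198  34  24 442] [349.8 210.5] [ 16. -23.  19.] signed 46.0
top trough [348 230  10   9  53] [352.1 234.5] [-9. 23. 19.] signed 2.0
top trough [419 230  21  43 203] [429.4 249. ] [-169.  -13.   19.] signed -13.0
scene dish [382 251  20  16 185] [391.4 259.8] [148. -11.  34.] signed -39.0
scene trough [337 277  23  21 204] [346.2 288.9] [ 20. -17.  19.] signed 30.0
scene trough [319 284  10   7  31] [324.  287.2] [-12.  13.  19.] signed 2.0
```

The dish now holds the large ball (difference blobs around x≈150, y≈0). The small ball's blob is still in the trough. Setting the scoop down.

>>> servo_tool:
  commands:
    - [[1, 0, 30, 0, 0.2, 0, 1], [3, -1, 60, 0, 0.4, 0, 1], [4, -1, 88, 0, 0.5, 0, 1], [4, -1, 103, 0, 0.5, 0, 1], [4, -1, 105, 0, 0.5, 0, 1]]

```text
clock: 17.8
tcp_pos: [0.5149, 0.2968, 0.033]
eef_rot: [[-0.104, 0.995, -0.004], [0.995, 0.104, -0.001], [-0.001, -0.004, -1.0]]
ft_force: [-0.3, -0.4, -1.5]
gripper_width: 0.221
grasp_force: 59.3
```

>>> servo_tool:
  commands:
    - [[0, 0, 1.5, 0, 0, 0, 1], [0, 0, 3, 0, 0, 0, 1], [0, 0, 4.5, 0, 0, 0, 1], [0, 0, 6, 0, 0, 0, 1], [0, 0, 6, 0, 0, 0, 1]]

```text
clock: 18.42
tcp_pos: [0.5154, 0.2972, 0.0278]
eef_rot: [[-0.104, 0.995, -0.003], [0.995, 0.104, 0.0], [0.0, -0.003, -1.0]]
ft_force: [-0.3, 0.4, -2.0]
gripper_width: 0.219
grasp_force: 59.3
```

>>> servo_tool:
  commands:
    - [[0, 0, 1, 0, 0, 0, 1], [0, 0, 1.5, 0, 0, 0, 1], [0, 0, 1.5, 0, 0, 0, 1]]

```text
clock: 18.8
tcp_pos: [0.5155, 0.2973, 0.0272]
eef_rot: [[-0.104, 0.995, -0.002], [0.995, 0.104, -0.0], [0.0, -0.002, -1.0]]
ft_force: [-1.8, -0.2, 5.1]
gripper_width: 0.22
grasp_force: 60.5
```

>>> servo_tool:
  commands:
    - [[0, 0, 0.5, 0, 0, 0, 1], [0, 0, 0.5, 0, 0, 0, 1]]

```text
clock: 19.05
tcp_pos: [0.5155, 0.2973, 0.0272]
eef_rot: [[-0.104, 0.995, -0.002], [0.995, 0.104, -0.0], [-0.0, -0.002, -1.0]]
ft_force: [-1.3, -2.2, 8.4]
gripper_width: 0.219
grasp_force: 60.9
```

Touching the bench. Releasing and withdrawing.

>>> servo_tool:
  commands:
    - [[0, 0, -1, 0, 0, 0, 0.3], [0, 0, -1, 0, 0, 0, -0.3], [0, 0, -1, 0, 0, 0, -0.6], [0, 0, -1, 0, 0, 0, -0.6], [0, 0, -8, 0, 0, 0, -0.6]]

```text
clock: 19.68
tcp_pos: [0.515, 0.297, 0.0335]
eef_rot: [[-0.104, 0.995, -0.004], [0.995, 0.104, -0.001], [-0.0, -0.004, -1.0]]
ft_force: [0.1, -0.1, 0.3]
gripper_width: 0.799
grasp_force: 0.0
```

>>> servo_tool:
  commands:
    - [[0, 0, -25, 0, 0, 0, -0.6], [0, 0, -60, 0, 0, 0, -0.6], [0, 0, -110, 0, 0, 0, -0.6], [0, 0, -150, 0, 0, 0, -0.6], [0, 0, -150, 0, 0, 0, -0.6]]

```text
clock: 20.3
tcp_pos: [0.5182, 0.2991, 0.1879]
eef_rot: [[-0.104, 0.995, 0.004], [0.995, 0.104, 0.005], [0.004, 0.005, -1.0]]
ft_force: [0.0, -0.2, -0.9]
gripper_width: 0.801
grasp_force: 0.0
```

```bash
python3 - <<'E'
from h import *
st()
c=cam('scene'); h=cv2.cvtColor(c['frame'],cv2.COLOR_RGB2HSV)
k=((h[...,2]<75)&(h[...,1]<90)).astype(np.uint8)
u,v=proj(c,[.515,.297,.04]).astype(int); k[:v-45]=0;k[v+60:]=0;k[:,:u-40]=0;k[:,u+40:]=0
N,l,s,ce=cv2.connectedComponentsWithStats(k)
for i in range(1,N):
    if s[i,4]>50: print(s[i],ce[i],cv2.minAreaRect(np.argwhere(l==i)[:,::-1].astype(np.float32)))
print('handle top/bottom exp',proj(c,[.515,.299,.078]),proj(c,[.515,.299,0]))
# top: ball and small-ball diffs in steady state
d=cam('top'); o=np.load('top0.npy',allow_pickle=True).item()
df=d['frame'].astype(int).mean(2)-o['frame'].astype(int).mean(2)
print('ball site changes',[ (p,df[int(q[1])-2:int(q[1])+3,int(q[0])-2:int(q[0])+3].mean().round()) for p in((9,-27),(150,0),(-13,17)) for q in [proj(d,tw(*p,25))]])
E
```

```text
t 20.3 tcp [0.5182 0.2991 0.1879] yaw 95.95 F [ 0.  -0.2 -0.9] w 0.801 gf 0.0 j [-0.33  0.47 -0.37  1.91  0.23  0.8  -0.72]
[391 194  14  32 286] [397.3041958  208.81118881] ((397.0731506347656, 209.34146118164062), (11.264017105102539, 32.025146484375), 6.340191841125488)
handle top/bottom exp [397.75734504 194.53417137] [394.74266402 223.8025994 ]
ball site changes [((9, -27), np.float64(10.0)), ((150, 0), np.float64(-9.0)), ((-13, 17), np.float64(18.0))]
```

>>> servo_tool:
  commands:
    - [[0, 0, 0, 0, 0, 0, -0.6], [0, 0, 0, 0, 0, 0, -0.6], [0, 0, 0, 0, 0, 0, -0.6], [0, 0, 0, 0, 0, 0, -0.6], [0, 0, 0, 0, 0, 0, -0.6]]

```text
clock: 21.02
tcp_pos: [0.5159, 0.2973, 0.1837]
eef_rot: [[-0.104, 0.995, -0.003], [0.995, 0.104, 0.0], [0.0, -0.003, -1.0]]
ft_force: [-0.1, 0.7, -0.1]
gripper_width: 0.801
grasp_force: 0.0
```

```bash
python3 - <<'E'
from h import *
for t in range(2):
  for n in('top','scene'):
    c=cam(n); 
    for nm,ctr,w,r0,z in(('large',(124,0,30),32,20,.032),('small',(-12,18,19),14,7,.019)):
        u,v=proj(c,tw(*ctr)); u0,v0=int(u)-w,int(v)-w
        a=cv2.cvtColor(cv2.resize(c['frame'][v0:v0+2*w,u0:u0+2*w],None,fx=8,fy=8,interpolation=cv2.INTER_CUBIC),cv2.COLOR_RGB2GRAY)
        depth=(c['R']@tw(*ctr)+c['t'])[2]; r=r0/1e3*c['f']/depth*8
        H=cv2.HoughCircles(a,cv2.HOUGH_GRADIENT,1.5,40,param1=60,param2=18,minRadius=int(r*.85),maxRadius=int(r*1.15))
        if H is not None:
            for x,y,rr in H[0][:3]: print(n,nm,(TR.T@(ray(c,u0+x/8,v0+y/8,z+(.002 if nm=='large' else 0))-TO)*1e3).round(),round(float(rr/r),2))
st()
E
```

```text
top large [159.   4.  34.] 0.99
top large [132. -18.  34.] 1.08
top large [137. -34.  34.] 0.99
scene large [159.  -5.  34.] 1.05
scene large [155. -27.  34.] 1.13
scene large [108.  33.  34.] 1.02
top large [158.   5.  34.] 0.95
top large [132. -18.  34.] 1.1
top large [136. -31.  34.] 1.1
scene large [156. -26.  34.] 1.09
scene large [159.  -5.  34.] 1.07
scene large [110.  31.  34.] 1.11
scene small [-7. 23. 19.] 1.03
t 21.225 tcp [0.5159 0.2973 0.1839] yaw 95.96 F [ 0.6 -0.9 -0.1] w 0.796 gf 0.0 j [-0.33  0.47 -0.37  1.91  0.23  0.8  -0.72]
```

```bash
python3 -c "
from h import *
print(bot.finish_job())"
```

```text
the job is handed in; nothing more can be done
None
```

I handed the job in at about 21 s on the robot's clock (no verdict came back): the large ball measures about 158 mm along the board, at rest against the dish's far wall, the small ball is still in the trough, and the slotted scoop stands level on the bench with the gripper clear.

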